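# Slide the amber flask home in the twin-lane reader

### The arm

A 6-joint arm with a two-finger parallel gripper is mounted at the origin on a cart in front of the work surface, level with it; the furniture and walls round the work are solid. World frame = base frame: x ahead of the robot, y to its left, z up, the work surface at z = 0. Lengths are in mm, angles in rad, forces in N, time in s.
With the tool pointing down it reaches from about 250 to 850 mm from the base axis. Payload 12.5 kg.
Tool frame: the origin (TCP) lies midway between the tips of the shut fingers; the grasp point (between the pads) lies 19 mm behind it; z points along the fingers, y is the line along which they close (so a half turn about z gives the same grasp; the last joint's range is limited). The gripper opens to 93 mm and grips with 3 to 60 N. Pads are 15 mm wide; open, the fingers measure 128 mm over their backs; the gripper's body (75 mm by 188 mm) begins 65 mm behind the grasp point.
Start: joints at [-1.187, 0.351, 1.652, -0, 1.139, -0.085], TCP at [248.515, -490.637, 218.633] pointing down, gripper open.
Joint ranges: [-2.75, 2.75], [-0.79, 2.1], [0.01, 2.65], [-1.57, 4.71], [0.07, 3.14], [-2.87, 2.87]. Speed limits (rad/s): [2.22, 2.22, 2.79, 3.14, 3.14, 3.14].

### API

Orientations are given as a rotation vector (axis times angle).
In Python, from station import bot, cams gives the robot as it stands. The module is installed in compiled form; this text tells all that it offers.
- The arm moves only by the tool jog_arm, never from a script. Its argument "series" is a list of rows, each an object of numbers: "dx", "dy", "dz": the shift along the world's x, y, z in mm; "roll": the turn about the world's z in degrees; "gripper": the opening, from 0 (shut) to 1 (fully open). A call has 1 to 10 rows; each row is the pose to reach, as a shift and turn from the pose commanded when the call began; what a row does not reach only later rows make up. A row lasts 1/12 s, in which the tool goes at most 41.7 mm and 7.16 degrees, less where a joint would pass 70% of its speed; a pose out of reach is approached as far as the arm can. A call with a gripper value outside its range is refused whole. The fingers move at their own pace and stop on an object; "force" is the grip in N (left out, the last holds). Time passes only in rows, so rows that repeat a pose let the fingers close. It gives the time, the measured TCP pose, the force, the opening and the grip force at its end, in the units of the state.
- bot.state(): the state, without advancing time (a new reading comes with each control period).
- cams.get_image(name): name is "side" or "top" or "wrist"; returns a dict with "color" (400x640x3 uint8, red, green, blue), "z_map" (400x640 float32, mm along the optical axis (not along the pixel's ray), 0 where there is no reading), "fx", "fy", "cx", "cy" (pixels), "rvec" (rotation vector, rad) and "tvec" (3), from world to camera coordinates, as OpenCV has them. Camera axes: x right, y down, z forward; pixel columns grow to the right and rows downward; lengths in mm; the calibration is good to about 2 mm. A picture is of the moment at which its call begins.
- bot.finish_job(): hands the job in; it is judged then, once.
The state is a dict: "clock": time; "joint_positions": joint angles; "joint_vel": joint speeds; "joint_efforts": joint torques, N m; "ee_pos": TCP position; "eef_rot": TCP orientation; "ft_force": force on the tool from outside, world axes, zero at the start; "wrist_torque": the same for the moment, N m; "grip_width": opening from 0.0 (shut) to 1.0 (fully open); "finger_force": force on a finger pad.
Only numpy, scipy, OpenCV 4.12 (cv2) and the standard library are available. Lean on these libraries where they do the work, as an engineer would, in place of code of your own. Each camera call takes 0.05 s, during which the arm holds its last target. There are 200 camera calls.

### The job

Push the carriage that carries the amber broth flask along its lane until it is fully home against the black end stop at the far end of the flask reader. It jams when pushed off-centre, so push on the yellow centre mark of its rear bar, straight along the lane; leave the carriage with the foil-wrapped flask where it is.

Things in the scene. Friction and masses are not known exactly. Their poses are not given: they have to be found in the camera images.
- carriage_amber: Blue carriage, 110 wide, with clear flask of amber broth (top 95 up). Origin: underside, below flask; x to end stop, z up. Front x=+35. Slick grey push bar behind, 90 wide, rear face x=-82, z=2..32, yellow stripe at centre y=0; low shoes at its ends run in the rails. 0.3-0.6 kg, slides at 1 N. Runs freely pushed straight within 12 mm of centre; 35 mm off it cocks and wedges. Sizes in mm.
- carriage_foil: Identical carriage in the other lane, but with a flask wrapped in crumpled aluminium foil (top 118 mm above the origin). Origin, axes and push bar as on the amber carriage. Slides just as easily; leave it where it is.
- reader: Fixed twin-lane reader. Origin: centre of lanes at worktop level; x along both lanes to the end stops, y left, z up. Base plate 330x262x8; lanes 113 wide, centre lines y=+62.5 and -62.5, open near end x=-150, between dark rails (tops z=26, gap between lips 101). Black end stops 42 high, face x=+150: a carriage is home with its origin at x=+115; starts at -40..0 in either lane. Sizes in mm.

How it is judged:
By the outcome, as a careful person would: the job done as asked, in the order asked, and still so for the second after the job is handed in, with the robot touching nothing.
It also fails if it takes over 29 s, if anything falls off the work surface, if the arm or the gripper's body presses on something with over 40 N, if the wrist force passes 120 N, or if a joint passes its speed limit or range.

## Working session

There is one attempt and no reset: what is moved stays moved. The work goes in short steps, Python scripts to look and compute and a tool call to move; the robot and the scene stay as the last step left them, time stands still between calls to the robot, and variables do not carry over. Pictures are saved under pics/ and viewed, at most 10 in all, crops included, and the job is handed in when it is done.

Besides the shell and the picture viewer there is one more tool, called after ">>>" as name(argument=value, ...), one argument or row to a line, values as JSON. jog_arm: Moves the arm, as the interface text tells. Its arguments: {"type":"object","properties":{"series":{"type":"array","items":{"type":"object","properties":{"dx":{"type":"number"},"dy":{"type":"number"},"dz":{"type":"number"},"roll":{"type":"number"},"gripper":{"type":"number"}}}},"force":{"type":"number"}},"required":["series"]}

```bash
mkdir -p pics
cat > h.py <<'E'
import numpy as np, cv2
from station import bot, cams
def grab(n):
    d=cams.get_image(n); np.savez(f'/tmp/{n}.npz',**d); return d
def load(n): return dict(np.load(f'/tmp/{n}.npz'))
def cast(d,u,v,z):
    R=cv2.Rodrigues(np.array(d['rvec'],float))[0]; t=np.array(d['tvec'],float).ravel()
    uv=np.atleast_2d(np.c_[u,v]).astype(float)
    r=np.c_[(uv[:,0]-d['cx'])/d['fx'],(uv[:,1]-d['cy'])/d['fy'],np.ones(len(uv))]@R
    c=-R.T@t
    return c+r*((z-c[2])/r[:,2])[:,None]
def cloud(d):
    v,u=np.mgrid[:400,:640]; z=d['z_map'].astype(float)
    R=cv2.Rodrigues(np.array(d['rvec'],float))[0]; t=np.array(d['tvec'],float).ravel()
    p=np.stack([(u-d['cx'])/d['fx']*z,(v-d['cy'])/d['fy']*z,z],-1)-t
    return p@R
E
python3 - <<'E'
from h import *
ims=[grab(n) for n in("top","side")]
for n,d in zip(("top","side"),ims):
    cv2.imwrite(f'pics/{n}0.png',d['color'][...,::-1])
    print(n,d['fx'],-cv2.Rodrigues(d['rvec'])[0].T@np.ravel(d['tvec']))
print(bot.state())
E
```

```text
top 495.31726848702436 [427.58567119 -19.29941042 885.3679736 ]
side 409.8651360855377 [ 621.78690584 -689.54079569  594.10079838]
{'clock': 0.1, 'joint_positions': array([-1.18662463e+00,  3.51172157e-01,  1.65233490e+00, -1.01453096e-05,
        1.13905133e+00, -8.46468728e-02]), 'joint_vel': array([ 0.00089059,  0.00021977, -0.00304163, -0.00137054, -0.00151498,
        0.00070152]), 'joint_efforts': array([ 1.18514818e-03, -4.98027420e+01, -2.85705632e+01,  7.00714183e-02,
        2.39379331e-02, -4.61454772e-05]), 'ee_pos': array([ 248.39815834, -490.39226992,  218.17041057]), 'eef_rot': array([-3.05474646e+00, -7.29477911e-01,  2.40572384e-04]), 'ft_force': array([ 0.30468414, -0.68704306, -0.08104177]), 'wrist_torque': array([0.0082153 , 0.0446009 , 0.01997282]), 'finger_force': 0.0, 'grip_width': 1.0033186115018837}
```

View pics/top0.png

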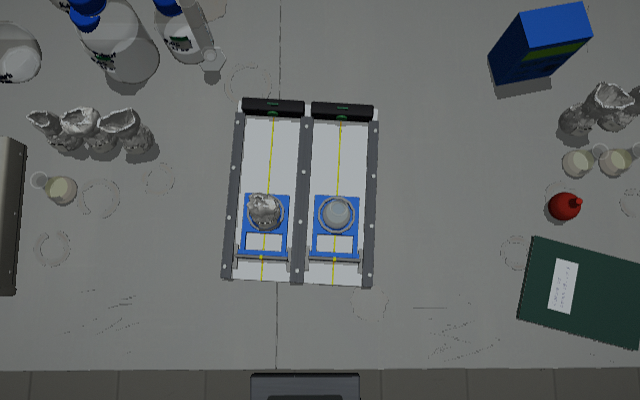

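View pics/side0.png

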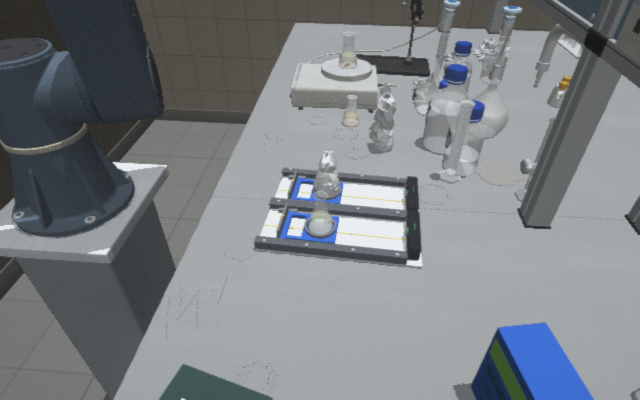

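The top view shows the foil flask at about (265,210) in the left lane. The clear flask is at (337,213) in the right lane, with its bar at about row 258. The stops are at row 110, so the target is the right lane (y<0).

Run:
```python
from h import *
d=load('top'); P=cloud(d); c=d['color']; hsv=cv2.cvtColor(c,cv2.COLOR_RGB2HSV)
cv2.imwrite('pics/crop.png',cv2.resize(c[90:295,215:385,::-1],None,fx=3.5,fy=2.9,interpolation=cv2.INTER_CUBIC) if 0 else cv2.resize(c[225:295,215:385,::-1],None,fx=4.5,fy=4.5,interpolation=cv2.INTER_CUBIC))
Y=cv2.inRange(hsv,(20,110,90),(35,255,255)); B=cv2.inRange(hsv,(100,120,60),(125,255,255))
for lo,hi in((245,300),(305,372)):
    for nm,M in(('Y',Y),('B',B)):
        m=np.zeros_like(M);m[115:290,lo:hi]=M[115:290,lo:hi]
        v,u=np.nonzero(m); p=P[v,u]
        print(nm,len(u),u.min(),u.max(),v.min(),v.max())
        if nm=='B': print(' bluez',np.median(p[:,2]), 'minrect@z',cv2.minAreaRect(cast(d,u,v,np.median(p[:,2]))[:,:2].astype(np.float32)))
        else:
            for vv in range(v.min(),v.max()+1,4):
                k=v==vv
                if k.any(): print('  ',vv,u[k].mean().round(1),p[k].mean(0).round(1))
```

```text
Y 170 259 273 118 280
   118 273.0 [750.7  51.5   7.1]
   122 273.0 [742.7  51.3   7.6]
   126 272.5 [734.7  52.1   8.4]
   130 272.5 [727.6  52.1   6.5]
   134 272.0 [719.7  52.9   7.1]
   138 271.5 [711.9  53.7   7.3]
   142 271.5 [704.1  53.6   7.6]
   146 271.0 [696.   54.3   9.2]
   150 271.0 [689.3  54.4   6. ]
   154 270.5 [681.5  55.2   6.5]
   158 270.0 [674.1  56.1   6. ]
   162 270.0 [665.5  55.6   9.8]
   166 269.5 [658.2  56.5   8.8]
   170 269.0 [651.3  57.5   6.3]
   174 269.0 [643.3  57.2   8.4]
   178 268.5 [635.9  58.    8.3]
   182 268.0 [628.8  59.    6.6]
   186 268.0 [620.8  58.6   9.2]
   190 267.5 [613.6  59.5   8.5]
   234 264.0 [533.5  64.3   9.8]
   238 264.0 [526.6  64.4   7.7]
   242 263.5 [519.5  65.2   7.5]
   246 263.0 [512.2  65.8   9.8]
   258 260.0 [488.9  67.5  40.6]
   262 262.0 [484.1  67.1   9. ]
   266 261.5 [477.1  67.7  10.4]
   270 261.5 [470.2  67.8   8.6]
   274 261.0 [463.2  68.5   9.4]
   278 261.0 [456.4  68.5   7.9]
B 873 245 289 193 256
 bluez 17.622037962918885 minrect@z ((550.0773315429688, 60.77623748779297), (78.73685455322266, 11
[... 503 characters left out ...]
 -68.3   8.7]
   177 337.5 [637.9 -67.3   7.7]
   181 337.5 [630.1 -67.2   9.2]
   185 337.0 [623.  -66.3   7.8]
   189 337.0 [615.9 -66.3   6.2]
   193 337.0 [607.9 -66.1   8.9]
   237 334.5 [528.  -60.8   9.7]
   241 334.0 [521.5 -60.1   3.9]
   245 334.0 [514.  -59.9   7.4]
   249 333.5 [506.9 -58.9   6.5]
   257 334.5 [492.1 -60.2  15.9]
   261 333.0 [483.8 -56.6  36.1]
   265 333.0 [478.6 -57.7   8.5]
   269 332.5 [471.6 -56.8   9. ]
   273 332.5 [464.7 -56.8   7.9]
   277 332.5 [457.7 -56.7   7.4]
   281 332.0 [450.8 -55.7   8.2]
B 1159 309 358 195 258
 bluez 17.685052353383643 minrect@z ((546.76806640625, -61.40913772583008), (86.22714233398438, 108.65032958984375), 86.51100158691406)
```

View pics/crop.png

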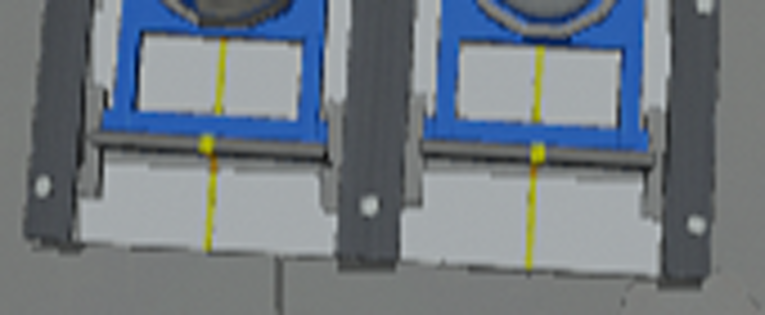

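The crop shows the yellow mark of the amber carriage's bar at crop (537,153), which is about (334.3,259) in the full image, sitting on the lane line. Next I fit the lane, the stop face and the heights.

Run:
```python
from h import *
d=load('top'); P=cloud(d); hsv=cv2.cvtColor(d['color'],cv2.COLOR_RGB2HSV)
Y=cv2.inRange(hsv,(20,110,90),(35,255,255))
def line(lo,hi):
    m=np.zeros_like(Y);m[118:285,lo:hi]=Y[118:285,lo:hi];m[195:263]=0
    v,u=np.nonzero(m);q=cast(d,u,v,8.)
    f=np.polyfit(q[:,0],q[:,1],1);print('line',f,np.degrees(np.arctan(f[0])),q[:,0].min(),q[:,0].max());return f
line(245,300);f=line(305,372)
m=Y.copy();m[:254]=0;m[262:]=0;m[:,:305]=0;m[:,372:]=0
v,u=np.nonzero(m);print('stripe px',[(a,b,P[b,a].round(0).tolist()) for a,b in zip(u,v)])
s=load('side');Q=cloud(s)
hs=cv2.cvtColor(s['color'],cv2.COLOR_RGB2HSV)
m=cv2.inRange(hs,(20,110,90),(35,255,255))
n,_,st,ce=cv2.connectedComponentsWithStats(m[190:260,255:420]);print('side yellow',[(st[i],(ce[i]+[255,190]).round(1)) for i in range(1,n)])
th=np.arctan(f[0]);ex=np.array([np.cos(th),np.sin(th)]);o=np.array([597,np.polyval(f,597)])
for nm,C in(('top',P),('side',Q)):
    w=C.reshape(-1,3);l=np.c_[(w[:,:2]-o)@ex,(w[:,:2]-o)@[-ex[1],ex[0]],w[:,2]]
    k=(abs(l[:,1])<35)&(abs(l[:,0])<170)&(l[:,2]>0)&(l[:,2]<150)
    a=l[k];print(nm,'prof x:zmax',[(x,a[(a[:,0]>=x)&(a[:,0]<x+8),2].max().round(0) if ((a[:,0]>=x)&(a[:,0]<x+8)).any() else None) for x in range(-150,166,8)])
    b=a[(abs(a[:,1])<30)&(a[:,2]>34)&(a[:,2]<46)&(a[:,0]<-80)];print(' bar x',np.percentile(b[:,0],[2,50,98]) if len(b) else 0)
    b=a[(a[:,2]>35)&(a[:,0]>120)];print(' stop x',np.percentile(b[:,0],[2,50,98]) if len(b) else 0)
    b=l[(abs(l[:,1]-125)<45)&(abs(l[:,0])<100)&(l[:,2]>60)&(l[:,2]<160)];print(' foil ext',b.min(0) if len(b) else 0,b.max(0) if len(b) else 0)
print('cast bar mark',cast(d,334.3,259,40.))
```

```text
line [-6.08658251e-02  9.66414604e+01] -3.483057969230696 452.89755097503496 750.3767819969838
line [ -0.0611585  -28.40776475] -3.4997645474799843 445.6071836746626 744.762585521669
stripe px [(np.int64(334), np.int64(257), [492.0, -59.0, 14.0]), (np.int64(335), np.int64(257), [492.0, -61.0, 17.0]), (np.int64(333), np.int64(258), [489.0, -56.0, 41.0]), (np.int64(334), np.int64(258), [489.0, -58.0, 40.0]), (np.int64(335), np.int64(258), [489.0, -60.0, 40.0]), (np.int64(333), np.int64(259), [487.0, -56.0, 39.0]), (np.int64(334), np.int64(259), [487.0, -58.0, 41.0]), (np.int64(335), np.int64(259), [487.0, -60.0, 40.0]), (np.int64(333), np.int64(260), [485.0, -56.0, 41.0]), (np.int64(334), np.int64(260), [485.0, -58.0, 41.0]), (np.int64(335), np.int64(260), [485.0, -60.0, 41.0]), (np.int64(333), np.int64(261), [484.0, -57.0, 36.0])]
side yellow [(array([27, 25,  2,  1,  2], dtype=int32), array([282.5, 215. ]))]
top prof x:zmax [(-150, np.float64(11.0)), (-142, np.float64(12.0)), (-134, np.float64(11.0)), (-126, np.float64(11.0)), (-118, np.float64(43.0)), (-110, np.float64(42.0)), (-102
[... 1590 characters left out ...]
t64(11.0)), (26, np.float64(11.0)), (34, np.float64(11.0)), (42, np.float64(11.0)), (50, np.float64(11.0)), (58, np.float64(11.0)), (66, np.float64(11.0)), (74, np.float64(12.0)), (82, np.float64(11.0)), (90, np.float64(11.0)), (98, np.float64(11.0)), (106, np.float64(12.0)), (114, np.float64(12.0)), (122, np.float64(12.0)), (130, np.float64(11.0)), (138, np.float64(42.0)), (146, np.float64(46.0)), (154, np.float64(49.0)), (162, np.float64(45.0))]
 bar x [-114.62764509 -110.27974327 -108.16266264]
 stop x [142.78692575 156.21907789 168.57255107]
 foil ext [-60.41243574  97.65873458  60.03631745] [-12.51166376 140.85751232 127.50671142]
cast bar mark [[486.91627124 -58.64686706  40.        ]]
```

Heights agree with the text: bar top about 40, flask 104, foil 127, and travel about 144 mm. I'll turn the closing axis along the lane. That keeps the body narrow sideways so it clears the foil flask, and with the TCP at z≈29 it passes above the amber flask.

>>> jog_arm(
  series=[
    {"dx": 16, "dy": 36, "roll": 6, "gripper": 0},
    {"dx": 32, "dy": 72, "roll": 12, "gripper": 0},
    {"dx": 48, "dy": 108, "roll": 18, "gripper": 0},
    {"dx": 64, "dy": 145, "roll": 24, "gripper": 0},
    {"dx": 80, "dy": 181, "roll": 30, "gripper": 0},
    {"dx": 96, "dy": 217, "roll": 36, "gripper": 0},
    {"dx": 112, "dy": 254, "roll": 42, "gripper": 0},
    {"dx": 128, "dy": 290, "roll": 48, "gripper": 0},
    {"dx": 144, "dy": 326, "roll": 54, "gripper": 0},
    {"dx": 160, "dy": 362, "roll": 59.6, "gripper": 0},
  ],
  force=30,
)

```text
validation failed for argument at $.se...
```

>>> jog_arm(
  series=[
    {"dx": 16, "dy": 36, "dz": 0, "roll": 6, "gripper": 0},
    {"dx": 32, "dy": 72, "dz": 0, "roll": 12, "gripper": 0},
    {"dx": 48, "dy": 108, "dz": 0, "roll": 18, "gripper": 0},
    {"dx": 64, "dy": 145, "dz": 0, "roll": 24, "gripper": 0},
    {"dx": 80, "dy": 181, "dz": 0, "roll": 30, "gripper": 0},
    {"dx": 96, "dy": 217, "dz": 0, "roll": 36, "gripper": 0},
    {"dx": 112, "dy": 254, "dz": 0, "roll": 42, "gripper": 0},
    {"dx": 128, "dy": 290, "dz": 0, "roll": 48, "gripper": 0},
    {"dx": 144, "dy": 326, "dz": 0, "roll": 54, "gripper": 0},
    {"dx": 160, "dy": 362, "dz": 0, "roll": 59.6, "gripper": 0},
  ],
  force=30,
)

```text
clock: 0.93
ee_pos: [408.7, -126.7, 218.6]
eef_rot: [2.283, 2.158, 0.0]
ft_force: [1.6, -1.2, -0.2]
grip_width: 0.331
finger_force: 0.0
```

>>> jog_arm(
  series=[
    {"dx": 15, "dy": 35, "dz": 0, "roll": 0, "gripper": 0},
    {"dx": 31, "dy": 71, "dz": 0, "roll": 0, "gripper": 0},
    {"dx": 31, "dy": 71, "dz": -35, "roll": 0, "gripper": 0},
    {"dx": 31, "dy": 71, "dz": -70, "roll": 0, "gripper": 0},
    {"dx": 31, "dy": 71, "dz": -105, "roll": 0, "gripper": 0},
    {"dx": 31, "dy": 71, "dz": -135, "roll": 0, "gripper": 0},
    {"dx": 31, "dy": 71, "dz": -150, "roll": 0, "gripper": 0},
    {"dx": 31, "dy": 71, "dz": -150, "roll": 0, "gripper": 0},
    {"dx": 31, "dy": 71, "dz": -150, "roll": 0, "gripper": 0},
  ],
)

```text
clock: 1.68
ee_pos: [439.2, -57.6, 68.5]
eef_rot: [-2.288, -2.151, 0.001]
ft_force: [-1.2, -0.6, 0.2]
grip_width: 0.005
finger_force: 0.0
```

Run:
```python
from h import *
for n in("wrist","side"):
    d=grab(n); cv2.imwrite(f'pics/{n}1.png',d['color'][...,::-1])
s=bot.state();print(s['ee_pos'],s['eef_rot'],s['grip_width'],s['ft_force'])
```

```text
[440.21338582 -57.80647347  69.74376482] [2.28800761e+00 2.15078709e+00 1.44772221e-03] 0.005432839014875296 [-0.35061483  0.63788634 -0.21507309]
```

View pics/wrist1.png

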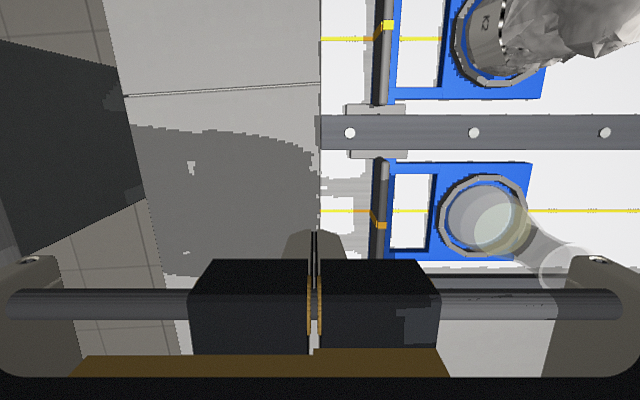

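View pics/side1.png

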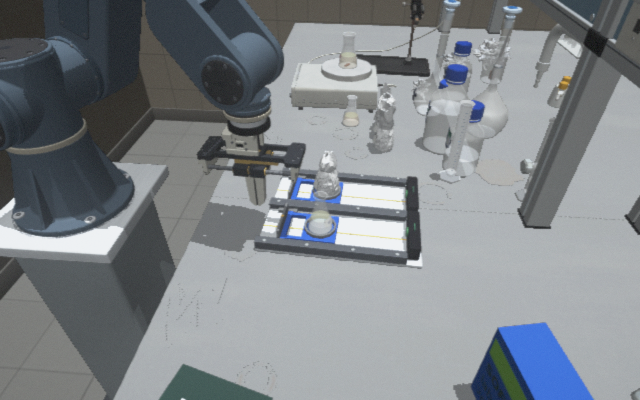

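Wrist view: the bar's yellow mark is at (382,224) and the lane line is at row 211. The fingertips are at about (314,235), over the lane behind the bar. I'll check the lateral offset using the wrist calibration.

Run:
```python
from h import *
d=load('wrist');hsv=cv2.cvtColor(d['color'],cv2.COLOR_RGB2HSV)
m=cv2.inRange(hsv,(15,130,120),(35,255,255));m[:200]=0;m[240:]=0
v,u=np.nonzero(m);P=cloud(d)
k=(u>372)&(u<390)&(v>215);print('mark px',u[k].mean(),v[k].mean(),P[v[k],u[k]].mean(0))
k=(u>530)|(u<372);q=cast(d,u[k],v[k],8.);f=np.polyfit(q[:,0],q[:,1],1);print('line',f,np.polyval(f,[440,483]),len(q))
s=load('side');Q=cloud(s).reshape(-1,3)
a=Q[(abs(Q[:,0]-440)<70)&(abs(Q[:,1]+58)<60)&(Q[:,2]>62)&(Q[:,2]<200)]
for z in range(62,190,8):
    b=a[(a[:,2]>=z)&(a[:,2]<z+8)]
    if len(b)>2:print(z,np.percentile(b[:,0],[3,97]).round(0),np.percentile(b[:,1],[3,97]).round(0))
```

```text
mark px 380.969696969697 224.74242424242425 [485.2431119  -59.48696371  39.8454541 ]
line [ -0.0605437  -30.09954488] [-56.73877107 -59.34214999] 324
70 [428. 447.] [-66. -63.]
78 [425. 454.] [-67. -55.]
86 [424. 454.] [-68. -57.]
94 [424. 455.] [-68. -54.]
102 [425. 455.] [-67. -53.]
110 [423. 455.] [-68. -51.]
118 [423. 456.] [-68. -56.]
126 [423. 457.] [-68. -51.]
134 [422. 456.] [-67. -64.]
150 [435. 469.] [-85. -48.]
158 [399. 468.] [-94. -62.]
166 [373. 505.] [-94. -32.]
174 [410. 471.] [-94. -39.]
182 [375. 498.] [-84. -38.]
```

>>> jog_arm(
  series=[
    {"dx": 0, "dy": 2, "dz": -20, "roll": 0, "gripper": 0},
    {"dx": 0, "dy": 2, "dz": -41, "roll": 0, "gripper": 0},
    {"dx": 0, "dy": 2, "dz": -41, "roll": 0, "gripper": 0},
    {"dx": 8, "dy": 1.5, "dz": -41, "roll": 0, "gripper": 0},
    {"dx": 16, "dy": 1, "dz": -41, "roll": 0, "gripper": 0},
    {"dx": 22, "dy": 0.7, "dz": -41, "roll": 0, "gripper": 0},
    {"dx": 28, "dy": 0.3, "dz": -41, "roll": 0, "gripper": 0},
    {"dx": 34, "dy": 0, "dz": -41, "roll": 0, "gripper": 0},
    {"dx": 40, "dy": -0.4, "dz": -41, "roll": 0, "gripper": 0},
    {"dx": 46, "dy": -0.8, "dz": -41, "roll": 0, "gripper": 0},
  ],
)

```text
clock: 2.62
ee_pos: [486.1, -58.4, 27.8]
eef_rot: [2.289, 2.152, 0.0]
ft_force: [-0.6, -0.1, 0.4]
grip_width: 0.006
finger_force: 0.4
```

Run:
```python
from h import *
d=grab("wrist");cv2.imwrite('pics/wrist2.png',d['color'][...,::-1])
s=bot.state();print(s['ee_pos'],s['eef_rot'],s['ft_force'])
```

```text
[487.27449903 -58.64199176  27.9096579 ] [2.28821417e+00 2.15100958e+00 1.23445516e-03] [-0.80857747  0.86127265  1.51883597]
```

View pics/wrist2.png

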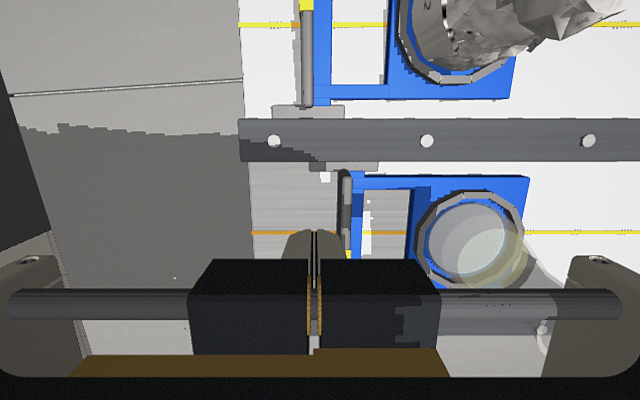

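The amber carriage has moved ahead square; its mark (347,255) is right at the tips. The push force is about 1 N, so I'll continue along the lane.

>>> jog_arm(
  series=[
    {"dx": 10, "dy": -0.6, "dz": 0, "roll": 0, "gripper": 0},
    {"dx": 20, "dy": -1.2, "dz": 0, "roll": 0, "gripper": 0},
    {"dx": 30, "dy": -1.8, "dz": 0, "roll": 0, "gripper": 0},
    {"dx": 40, "dy": -2.4, "dz": 0, "roll": 0, "gripper": 0},
    {"dx": 50, "dy": -3.1, "dz": 0, "roll": 0, "gripper": 0},
    {"dx": 60, "dy": -3.7, "dz": 0, "roll": 0, "gripper": 0},
    {"dx": 70, "dy": -4.3, "dz": 0, "roll": 0, "gripper": 0},
    {"dx": 80, "dy": -4.9, "dz": 0, "roll": 0, "gripper": 0},
    {"dx": 90, "dy": -5.5, "dz": 0, "roll": 0, "gripper": 0},
    {"dx": 100, "dy": -6.1, "dz": 0, "roll": 0, "gripper": 0},
  ],
)

```text
clock: 3.5
ee_pos: [585.9, -64.5, 27.5]
eef_rot: [-2.289, -2.151, 0.001]
ft_force: [-0.8, -0.3, 0.2]
grip_width: 0.005
finger_force: 0.4
```

>>> jog_arm(
  series=[
    {"dx": 3, "dy": -0.2, "dz": 0, "roll": 0, "gripper": 0},
    {"dx": 6, "dy": -0.4, "dz": 0, "roll": 0, "gripper": 0},
    {"dx": 9, "dy": -0.5, "dz": 0, "roll": 0, "gripper": 0},
    {"dx": 12, "dy": -0.7, "dz": 0, "roll": 0, "gripper": 0},
    {"dx": 15, "dy": -0.9, "dz": 0, "roll": 0, "gripper": 0},
    {"dx": 18, "dy": -1.1, "dz": 0, "roll": 0, "gripper": 0},
  ],
)

```text
clock: 4.0
ee_pos: [603.6, -65.6, 27.6]
eef_rot: [-2.289, -2.152, 0.0]
ft_force: [-1.1, 0.2, -0.3]
grip_width: 0.003
finger_force: 0.4
```

>>> jog_arm(
  series=[
    {"dx": 2, "dy": -0.1, "dz": 0, "roll": 0, "gripper": 0},
    {"dx": 4, "dy": -0.2, "dz": 0, "roll": 0, "gripper": 0},
    {"dx": 6, "dy": -0.4, "dz": 0, "roll": 0, "gripper": 0},
  ],
)

```text
clock: 4.25
ee_pos: [609.6, -66.0, 27.6]
eef_rot: [-2.289, -2.152, 0.0]
ft_force: [0.2, 1.0, -0.5]
grip_width: 0.008
finger_force: 0.4
```

Run:
```python
from h import *
for n in("wrist","side"):
    d=grab(n);cv2.imwrite(f'pics/{n}3.png',d['color'][...,::-1] if n=='wrist' else cv2.resize(d['color'][110:270,240:440,::-1],None,fx=3.5,fy=3.5))
s=bot.state();print(s['ee_pos'],s['ft_force'])
```

```text
[609.88602275 -66.08475561  27.6844091 ] [ 0.08101878  0.16860769 -0.3695861 ]
```

View pics/side3.png

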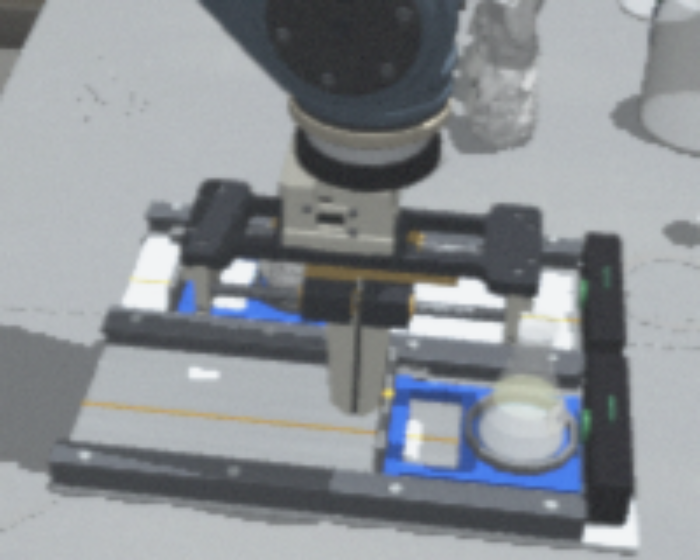

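The side view shows the carriage front (crop 582,430) at or very near the black stop (crop 585). I'll press gently until the force rises.

>>> jog_arm(
  series=[
    {"dx": 1, "dy": -0.1, "dz": 0, "roll": 0, "gripper": 0},
    {"dx": 2, "dy": -0.1, "dz": 0, "roll": 0, "gripper": 0},
    {"dx": 2, "dy": -0.1, "dz": 0, "roll": 0, "gripper": 0},
  ],
)

```text
clock: 4.6
ee_pos: [611.6, -66.1, 27.6]
eef_rot: [2.289, 2.152, 0.0]
ft_force: [-0.0, 0.5, -0.7]
grip_width: 0.006
finger_force: 0.1
```

>>> jog_arm(
  series=[
    {"dx": 1, "dy": -0.1, "dz": 0, "roll": 0, "gripper": 0},
    {"dx": 1, "dy": -0.1, "dz": 0, "roll": 0, "gripper": 0},
  ],
)

```text
clock: 4.77
ee_pos: [611.9, -66.2, 27.4]
eef_rot: [-2.288, -2.151, 0.002]
ft_force: [-4.4, -0.7, 1.8]
grip_width: 0.008
finger_force: 2.3
```

>>> jog_arm(
  series=[
    {"dx": 1, "dy": -0.1, "dz": 0, "roll": 0, "gripper": 0},
    {"dx": 1, "dy": -0.1, "dz": 0, "roll": 0, "gripper": 0},
  ],
)

```text
clock: 4.93
ee_pos: [611.9, -66.1, 27.1]
eef_rot: [-2.287, -2.15, 0.004]
ft_force: [-9.2, 0.5, 2.6]
grip_width: 0.004
finger_force: 4.5
```

Force rises to 9 N at x≈612, where home was predicted (≈611). I'll back off, lift and check.

>>> jog_arm(
  series=[
    {"dx": -4, "dy": 0.3, "dz": 0, "roll": 0, "gripper": 0},
    {"dx": -16, "dy": 1, "dz": 0, "roll": 0, "gripper": 0},
    {"dx": -36, "dy": 2.2, "dz": 0, "roll": 0, "gripper": 0},
    {"dx": -60, "dy": 3.7, "dz": 0, "roll": 0, "gripper": 0},
    {"dx": -60, "dy": 3.7, "dz": 35, "roll": 0, "gripper": 0},
    {"dx": -60, "dy": 3.7, "dz": 70, "roll": 0, "gripper": 0},
    {"dx": -60, "dy": 3.7, "dz": 105, "roll": 0, "gripper": 0},
    {"dx": -60, "dy": 3.7, "dz": 140, "roll": 0, "gripper": 0},
    {"dx": -85, "dy": 3.7, "dz": 165, "roll": 0, "gripper": 0},
    {"dx": -110, "dy": 3.7, "dz": 190, "roll": 0, "gripper": 0},
  ],
)

```text
clock: 5.77
ee_pos: [503.6, -62.7, 219.4]
eef_rot: [2.287, 2.151, 0.003]
ft_force: [0.2, 0.3, 0.2]
grip_width: 0.005
finger_force: 0.0
```

>>> jog_arm(
  series=[
    {"dx": -35, "dy": 0, "dz": 0, "roll": 0, "gripper": 0},
    {"dx": -70, "dy": 0, "dz": 0, "roll": 0, "gripper": 0},
    {"dx": -105, "dy": 0, "dz": 0, "roll": 0, "gripper": 0},
    {"dx": -140, "dy": 0, "dz": 0, "roll": 0, "gripper": 0},
    {"dx": -140, "dy": 0, "dz": 0, "roll": 0, "gripper": 0},
  ],
)

```text
clock: 6.18
ee_pos: [359.0, -62.0, 217.3]
eef_rot: [-2.289, -2.151, 0.001]
ft_force: [1.1, 0.3, 0.5]
grip_width: 0.005
finger_force: 0.0
```

Run:
```python
from h import *
a,b=[grab(n) for n in("top","side")]
im=np.hstack([cv2.resize(a['color'][85:295,210:390,::-1],(360,420)),cv2.resize(b['color'][150:270,250:440,::-1],(430,420))]);cv2.imwrite('pics/end.png',im)
for nm,C in(('top',cloud(a)),('side',cloud(b))):
    ex=np.array([np.cos(-.0611),np.sin(-.0611)]);w=C.reshape(-1,3);o=np.array([597,-64.9])
    l=np.c_[(w[:,:2]-o)@ex,(w[:,:2]-o)@[-ex[1],ex[0]],w[:,2]]
    for y in(-20,0,20):
        q=l[(abs(l[:,1]-y)<8)&(l[:,2]>35)&(l[:,2]<46)&(l[:,0]>-150)&(l[:,0]<60)];print(nm,y,np.percentile(q[:,0],[5,50,95]) if len(q) else 0)
    q=l[(abs(l[:,1]-125)<30)&(l[:,2]>35)&(l[:,2]<46)&(l[:,0]<-80)&(l[:,0]>-150)];print('foil bar',np.median(q[:,0]))
print(bot.state()['ee_pos'],bot.state()['ft_force'])
```

```text
top -20 [29.85315185 32.18868569 34.95884303]
top 0 [29.52775545 31.99953234 35.42794222]
top 20 [29.6952096  32.03782376 35.56315269]
foil bar -114.37164176989744
side -20 [28.71128114 31.51499744 34.066413  ]
side 0 [27.97418259 31.50124572 34.2060323 ]
side 20 [29.05463129 31.97828541 34.2681542 ]
foil bar -114.74395965759037
[363.51895949 -62.78722888 218.27072364] [0.08847198 0.38993764 0.8469349 ]
```

View pics/end.png

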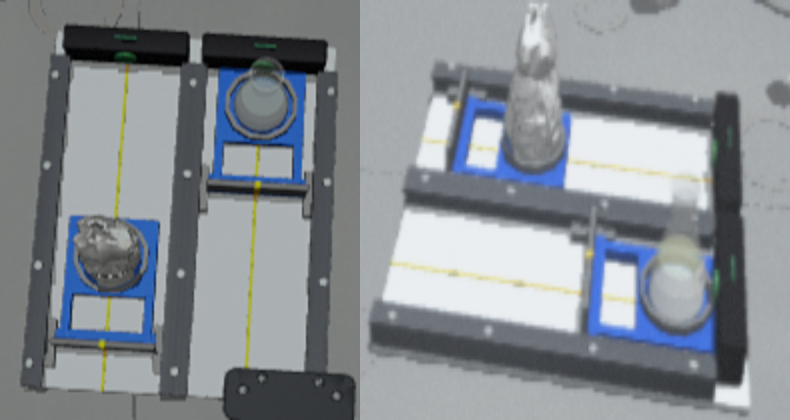

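The amber carriage is square against its black stop (blue edge at (262,70) in the top crop). Its bar's rear face is at about +30, as predicted. The foil carriage is still in its place, and the arm is clear.

```bash
python3 -c "from station import bot; print(bot.finish_job())"
```

```text
the job is handed in; nothing more can be done
None
```

The amber carriage is fully home against its black end stop, the foil carriage was not moved, and the job was handed in at about 6 s with the arm clear of everything.

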